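# Make up an autoclave load: tip boxes on their feet, bottles in the round basket

### The arm

A 7-joint arm with a two-finger parallel gripper is mounted at the origin on the work surface. World frame = base frame: x ahead of the robot, y to its left, z up, the work surface at z = 0. Lengths are in m, angles in rad, forces in N, time in s.
With the tool pointing down it reaches from about 0.4 to 0.9 m from the base axis. Payload 5.6 kg.
Tool frame: the origin (TCP) lies midway between the tips of the shut fingers; the grasp point (between the pads) lies 19 mm behind it; y points along the fingers, z is the direction in which the jaws open and shut, and the axes are right-handed (so a half turn about y gives the same grasp; the last joint's range is limited). The gripper opens to 92 mm and grips with 3 to 60 N. Pads are 20 mm wide; open, the fingers measure 128 mm over their backs; the gripper's body (75 mm by 189 mm) begins 69 mm behind the grasp point.
Start: joints at [1.081, 0.468, -0.012, 1.603, 0.006, 1.071, -0.056], TCP at [0.281, -0.586, 0.215] pointing down, gripper open.
Joint ranges: [-2.53, 2.53], [-0.31, 2.02], [-1.57, 1.55], [0.28, 2.44], [-1.29, 4.43], [0.15, 1.84], [-2.92, 2.92]. Speed limits (rad/s): [2.57, 2.57, 3.14, 3.14, 3.14, 3.14, 3.14].

### API

Orientations are given as a 3x3 rotation matrix whose columns are the frame's x, y, z axes.
In Python, from station import env, effector, solver, viewer, workorder, search_frame, tip_of gives the robot as it stands. Calls block until the motion is done:
- env.reach(position, orientation): joint-space move of the TCP to a pose.
- env.movel(position, frame=None, rate=0.15): straight line of the TCP; frame=None keeps the orientation; rate is the mean speed in m/s.
- env.goto_joints(angles): joint-space move.
- effector.release() and effector.grasp(squeeze=None): open the fingers fully, or close them until they stop; squeeze is the grip in N (None keeps the last).
- env.pause(seconds).
- solver.inverse_kinematics(position, orientation): joint angles nearest the present ones, or None.
- env.sense(): the state.
- viewer.read_camera(name): name is "side" or "top" or "wrist"; returns (picture, depth): 480x640x3 uint8, red, green, blue; 480x640 float32, m along the optical axis (not along the pixel's ray), 0 where there is no reading.
- viewer.camera_info(name): a dict with "intrinsics" (3x3 intrinsics, pixels), "dist_coeffs" ([k1, k2, p1, p2, k3] as OpenCV has them; the pictures are not rectified), "eye" and "rotation" of the camera in the world; the wrist camera has in their place "T_tool_cam" (4x4, takes a point from camera to tool coordinates, whose origin is the TCP and whose axes are the tool frame's). Camera axes: x right, y up, looking along -z (the intrinsics and any distortion apply to the point x, -y, -z); pixel columns grow to the right and rows downward; lengths in m; the calibration is good to about 2 mm. A picture is of the moment at which its call begins: read the wrist's pose just before it. camera_info takes no time and is no camera call.
A pose or a line that the arm cannot do raises env.PlanningError and nothing moves.
- workorder.finish_job(): hands the job in, once; it reports no verdict.
Trained networks look in the newest picture that a camera, given by its name, has taken for a name from the list of things; names that differ only in an ending like _2 or _b are one class to them, and where a whole thing is asked for, a point or a joint stands for the part that bears it (a point fixed in the world has none). Each returns a list of dicts, best first, with "score" (0 to 1); they miss things now and then, are a little off and sometimes report something else, mostly with a low value. They report only what shows in the picture. A call takes as long as a camera call. They do not tell look-alikes from the thing itself.
- search_frame(camera, name): "at" ([x, y, z] in m, in world coordinates, good to about 4 mm: the middle of the surface that is visible of it).
- tip_of(camera, name): "at" ([x, y, z] in m, in world coordinates, good to about 4 mm: a listed point, or the origin of a listed thing).
The state is a dict: "t": time; "joint_positions": joint angles; "joint_velocities": joint speeds; "tau": joint torques, N m; "ee_pos": TCP position; "tcp_rot": TCP orientation; "wrist_force": force on the tool from outside, world axes, zero at the start; "moment": the same for the moment, N m; "gripper_width": finger opening in m.
Only numpy, scipy, OpenCV 4.12 (cv2) and the standard library are available. Lean on these libraries where they do the work, as an engineer would, in place of code of your own. Each camera call takes 0.05 s, during which the arm holds its last target.

### The job

Make up the autoclave load. The pipette-tip boxes lie on their hinge sides on the draining board, too wide to grip: without lifting it, tumble each one over the board's near edge so that it lands on its base on the steel tray in front, lid up, standing flat within the tray. Pack every loose bottle of set agar into the round basket with the one that is already there, all standing upright on its floor, and do not disturb the tube rack, flask and timer.

Things in the scene. Friction and masses are not known exactly. Their poses are not given: they have to be found in the camera images.
- board: White draining board, a fixed slab 250 mm deep, 360 mm wide, 40 mm high. Origin at bench height under the middle of its near edge (the edge over which boxes are tumbled); +x runs level into the board, away from that edge and away from the robot, y along the edge, z up.
- tray_mid (a point): Centre of the tray's upper face, 4 mm above the bench. The tray is a fixed flat perforated steel plate 200 mm deep (x, same direction as the board's x) by 360 mm wide (y), butted against the near edge of the board, so the board stands 36 mm above it; a rim 3 mm thick and 14 mm high runs along its other three sides. 
- basket: Round open steel autoclave basket, fixed: inside diameter 188 mm, wall 4 mm, rim 56 mm above the bench. Origin at bench height on its axis, z up. Holds seven bottles standing on its floor, one in the middle and six round it (centres 62 mm apart leave 4 mm between bottles, 3 mm to the wall).
- basket_floor (a point): Centre of the basket's floor, 4 mm above the bench.
- tipbox1: Filled pipette-tip box, 0.26 kg: grey base, clear lid; 92 mm high (x), 120 long (y), 88 deep (z), too wide to grip; friction 0.5 to 0.7. Origin at the middle, centre of mass about there (5 mm nearer the base); +x points out of the lid, -z out of the hinge side. Starts lying on its hinge side on the board, 14 to 40 mm in from the near edge, base towards that edge, lid away from it.
- tipbox2: Filled pipette-tip box, 0.26 kg: grey base, clear lid; 92 mm high (x), 120 long (y), 88 deep (z), too wide to grip; friction 0.5 to 0.7. Origin at the middle, centre of mass about there (5 mm nearer the base); +x points out of the lid, -z out of the hinge side. Starts lying on its hinge side on the board, 14 to 40 mm in from the near edge, base towards that edge, lid away from it.
- bottle1: Loose narrow-mouth white bottle, 58 mm diameter, 99 mm tall: body to 60 mm, shoulder to 72 mm, then an orange cap 30 mm in diameter from 73 to 99 mm to hold it by; foot edge relieved by 1.5 mm. 0.16 kg, weighted low by a third of set agar. Origin at the centre of its underside, z up its axis. Starts upright on the bench. May be absent.
- bottle2: Loose narrow-mouth white bottle, 58 mm diameter, 99 mm tall: body to 60 mm, shoulder to 72 mm, then an orange cap 30 mm in diameter from 73 to 99 mm to hold it by; foot edge relieved by 1.5 mm. 0.16 kg, weighted low by a third of set agar. Origin at the centre of its underside, z up its axis. Starts upright on the bench. May be absent.
- bottle3: Loose narrow-mouth white bottle, 58 mm diameter, 99 mm tall: body to 60 mm, shoulder to 72 mm, then an orange cap 30 mm in diameter from 73 to 99 mm to hold it by; foot edge relieved by 1.5 mm. 0.16 kg, weighted low by a third of set agar. Origin at the centre of its underside, z up its axis. Starts upright on the bench. May be absent.
- bottle4: Loose narrow-mouth white bottle, 58 mm diameter, 99 mm tall: body to 60 mm, shoulder to 72 mm, then an orange cap 30 mm in diameter from 73 to 99 mm to hold it by; foot edge relieved by 1.5 mm. 0.16 kg, weighted low by a third of set agar. Origin at the centre of its underside, z up its axis. Starts upright on the bench. May be absent.
- bottle5: Loose narrow-mouth white bottle, 58 mm diameter, 99 mm tall: body to 60 mm, shoulder to 72 mm, then an orange cap 30 mm in diameter from 73 to 99 mm to hold it by; foot edge relieved by 1.5 mm. 0.16 kg, weighted low by a third of set agar. Origin at the centre of its underside, z up its axis. Starts upright on the bench. May be absent.
- bottle6: Loose narrow-mouth white bottle, 58 mm diameter, 99 mm tall: body to 60 mm, shoulder to 72 mm, then an orange cap 30 mm in diameter from 73 to 99 mm to hold it by; foot edge relieved by 1.5 mm. 0.16 kg, weighted low by a third of set agar. Origin at the centre of its underside, z up its axis. Starts upright on the bench. May be absent.
- packed1: Bottle of the same kind (58 mm diameter, 99 mm tall, cap 30 mm in diameter at 73 to 99 mm) that already stands in the basket, at its edge, 62 mm from the centre. Origin at the centre of its underside.
- tube_rack: Bystander: blue tube rack with tubes, 90 x 220 mm, 102 mm high; origin at the centre of its underside.
- flask: Bystander: conical glass flask, 82 mm across the foot, 118 mm tall; origin at the centre of its underside.
- timer: Bystander: small white bench timer, 55 x 80 mm, 22 mm high; origin at the centre of its underside.
Things that resemble listed ones, but are neither listed nor needed, are in the scene too. Leave any blue or yellow look-alike of the bottle3 alone.

How it is judged:
By the outcome, as a careful person would: the job done as asked, in the order asked, and still so for the second after the job is handed in, with the robot touching nothing.
Of bottle1, bottle2, bottle3, bottle4, bottle5, bottle6 only 4 to 6 are there at a start; the rules pass over those that are not, and their reading is None.
At some moment in a run one of bottle1, bottle2, bottle3, bottle4, bottle5, bottle6, tipbox1, tipbox2 may be knocked a few centimetres aside while the robot is not near it.
It also fails if it takes over 210 s, if anything falls off the work surface, if the arm or the gripper's body presses on something with over 40 N, if the wrist force passes 120 N, or if a joint passes its speed limit or range.

## Working session

There is one attempt and no reset: what is moved stays moved. The work goes in short steps, each a Python script; the robot and the scene stay as the last script left them, time stands still between calls to the robot, and variables do not carry over. Pictures are saved under pics/ and viewed, and the job is handed in when it is done.

```bash
ls -la; mkdir -p pics; python3 - <<'E'
from station import env, effector, solver, viewer, workorder, search_frame, tip_of
import cv2,numpy as np
print(env.sense())
for n in ("top","side"):
    p,d=viewer.read_camera(n); cv2.imwrite(f"pics/{n}0.png",p[:,:,::-1]); np.save(f"pics/{n}0.npy",d)
    print(n,viewer.camera_info(n))
print(viewer.camera_info("wrist"))
E
```

```text
total 12
drwxr-xr-x  3 agent agent 4096 Dec  7 02:24 .
drwxr-xr-x 23 root  root  4096 Dec  7 02:24 ..
drwxr-xr-x  2 agent agent 4096 Dec  7 02:24 pics
{'t': 0.0, 'joint_positions': array([ 1.08097857,  0.46833977, -0.01159914,  1.60355581,  0.00600964,
        1.07140266, -0.05631314]), 'joint_velocities': array([-3.35112406e-04, -6.88122825e-04, -2.86257502e-03,  2.75741774e-04,
       -7.57177763e-04, -1.48288502e-03, -2.01315619e-05]), 'tau': array([ 6.46406643e-04, -5.20567739e+01, -1.16199441e-02, -2.43747157e+01,
       -5.65108960e-02,  1.72858679e-02,  1.52183466e-04]), 'ee_pos': array([ 0.28056097, -0.58572637,  0.21369269]), 'tcp_rot': array([[-9.01859547e-01, -8.36304122e-04,  4.32028539e-01],
       [-4.32029329e-01,  1.44707950e-03, -9.01858395e-01],
       [ 1.29048252e-04, -9.99998603e-01, -1.66637037e-03]]), 'wrist_force': array([ 0.38966871, -0.41715817, -0.63462257]), 'moment': array([-0.05773267, -0.01443856,  0.00282995]), 'gripper_width': 0.09220853424581443}
top {'intrinsics': array([[617.32586917,   0.        , 321.58472722],
       [  0.        , 617.32586917,
[... 759 characters left out ...]
3914387,  0.73375829, -0.66500959],
       [ 0.00388286,  0.67194133,  0.74059421]])}
{'intrinsics': array([[341.45060742,   0.        , 318.32418968],
       [  0.        , 341.45060742, 239.25571968],
       [  0.        ,   0.        ,   1.        ]]), 'dist_coeffs': array([-0.05826998,  0.        ,  0.        ,  0.        ,  0.        ]), 'T_tool_cam': array([[ 1.44028824e-03, -9.55010358e-01, -2.96568951e-01,
        -8.45225219e-02],
       [ 1.81234481e-04,  2.96569503e-01, -9.55011255e-01,
        -1.70258235e-01],
       [ 9.99998946e-01,  1.32174296e-03,  6.00226374e-04,
         1.38695391e-03],
       [ 0.00000000e+00,  0.00000000e+00,  0.00000000e+00,
         1.00000000e+00]])}
```

View pics/top0.png

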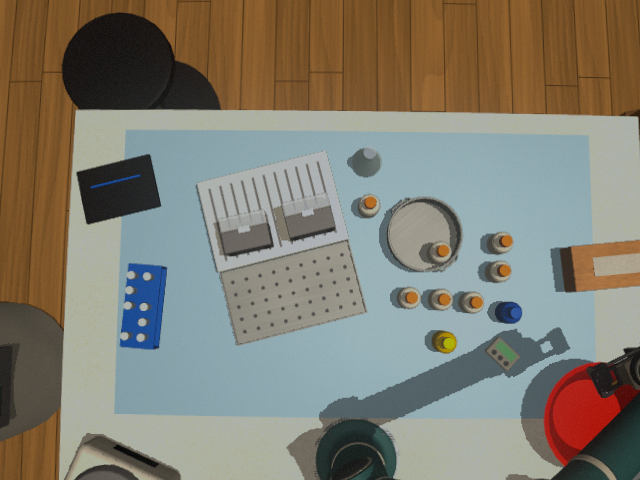

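View pics/side0.png

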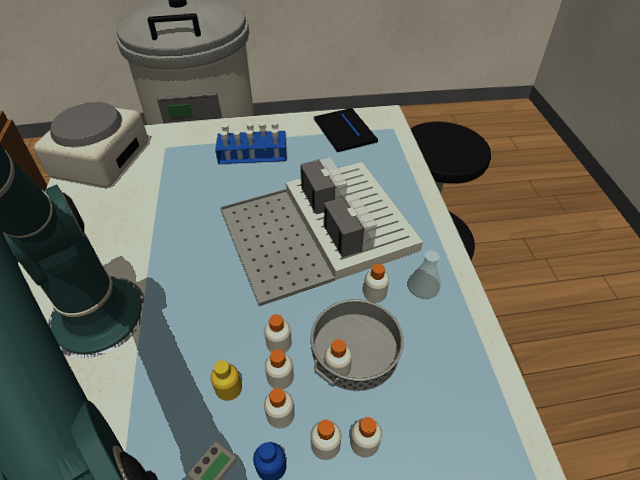

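```bash
cat > h.py <<'E'
from station import env, effector, solver, viewer, workorder, search_frame, tip_of
import cv2,numpy as np
def campose(n,s=None):
    ci=viewer.camera_info(n)
    if n=="wrist":
        T=ci["T_tool_cam"]; R=s["tcp_rot"]@T[:3,:3]; e=s["ee_pos"]+s["tcp_rot"]@T[:3,3]
    else: R,e=ci["rotation"],ci["eye"]
    return ci["intrinsics"],ci["dist_coeffs"],R,e
def shot(n,save=None):
    s=env.sense(); p,d=viewer.read_camera(n)
    if save: cv2.imwrite(f"pics/{save}.png",p[:,:,::-1])
    return p,d,campose(n,s)
def rays(uv,cp):
    K,D,R,e=cp
    q=cv2.undistortPoints(np.asarray(uv,float).reshape(-1,1,2),K,D).reshape(-1,2)
    return np.c_[q[:,0],-q[:,1],-np.ones(len(q))]@R.T
def onplane(uv,z,cp):
    r=rays(uv,cp); e=cp[3]
    return e+r*((z-e[2])/r[:,2])[:,None]
def cloud(d,cp):
    v,u=np.mgrid[0:480,0:640]
    r=rays(np.c_[u.ravel(),v.ravel()],cp)
    P=cp[3]+r*d.ravel()[:,None]
    P[d.ravel()<=0]=np.nan
    return P.reshape(480,640,3)
def proj(P,cp):
    K,D,R,e=cp
    c=(np.asarray(P,float).reshape(-1,3)-e)@R*[1,-1,-1]
    return cv2.projectPoints(c,np.zeros(3),np.zeros(3),K,D)[0].reshape(-1,2)
def caps(p,cp,z=0.099,P=None):
    hsv=cv2.cvtColor(p,cv2.COLOR_RGB2HSV)
    m=cv2.inRange(hsv,(5,170,120),(16,255,255))
    n,l,st,c=cv2.connectedComponentsWithStats(m)
    out=[]
    for i in range(1,n):
        if st[i,4]>40:
            q=None
            if P is not None:
                pts=P[l==i]; pts=pts[np.isfinite(pts[:,2])]; top=pts[pts[:,2]>np.percentile(pts[:,2],95)-0.008]
                q=np.r_[(top[:,:2].max(0)+top[:,:2].min(0))/2, np.median(top[:,2])]
            out.append((c[i].round(1),st[i,4],onplane([c[i]],z,cp)[0].round(4),None if q is None else q.round(4)))
    return out
E
python3 - <<'E'
from h import *
p,d,cp=shot("top"); P=cloud(d,cp)
for c in caps(p,cp,0.099,P): print(*c)
# heights at chosen pixels
for uv in [(245,236),(308,222),(295,300),(230,190),(230,210),(450,230),(540,200),(503,352),(366,160),(140,310)]: print(uv,P[uv[1],uv[0]].round(4))
print(tip_of("top","board")[:2],tip_of("top","tray_mid")[:2],tip_of("top","basket")[:2],tip_of("top","tipbox1")[:3],tip_of("top","packed1")[:8],sep="\n")
for n in ("tube_rack","flask","timer"): print(n,tip_of("top",n)[:1])
cv2.imwrite("pics/c1.png",cv2.resize(p[140:360,180:380,::-1],None,fx=3.5,fy=2.7 if 0 else 3.5)[:770][:600])
a=cv2.resize(p[140:300,185:385,::-1],None,fx=3.9,fy=3.75);cv2.imwrite("pics/c1.png",a)
E
```

```text
[ 3.7 72.1] 907 [1.0239 0.9626 0.099 ] [ 1.2924  1.4357 -0.7421]
[59.5 29.7] 1105 [1.1431 0.815  0.099 ] [ 1.5144  1.1939 -0.7411]
[162.7  16.1] 646 [1.1794 0.5321 0.099 ] [ 1.5654  0.7778 -0.7415]
[226.4  26.9] 1164 [1.1483 0.3579 0.099 ] [ 1.5236  0.5033 -0.7415]
[258.6  28.8] 1242 [1.1431 0.2713 0.099 ] [ 1.5201  0.3662 -0.7415]
[286.2  31.2] 303 [1.1367 0.1972 0.099 ] [ 1.5241  0.2535 -0.743 ]
[326.1  29.1] 1214 [1.1437 0.0903 0.099 ] [ 1.5108  0.09   -0.7409]
[348.5   6.7] 41 [1.2085 0.0307 0.099 ] [ 1.6234  0.0045 -0.7398]
[357.   15.2] 98 [1.1845 0.0079 0.099 ] [ 1.5988 -0.037  -0.7417]
[364.5   9.9] 83 [ 1.2    -0.0124  0.099 ] [ 1.618  -0.0652 -0.7365]
[397.9  30.1] 310 [ 1.1439 -0.1018  0.099 ] [ 1.5444 -0.2054 -0.7407]
[426.4  31.4] 1362 [ 1.1416 -0.1786  0.099 ] [ 1.5159 -0.3228 -0.7411]
[458.5   1.1] 53 [ 1.2308 -0.2671  0.099 ] [ 1.6676 -0.4529 -0.7414]
[493.7  36.4] 1558 [ 1.1317 -0.3602  0.099 ] [ 1.4874 -0.6006 -0.7417]
[526.7  41.1] 1763 [ 1.1207 -0.4498  0.099 ] [ 1.4744 -0.7373 -0.7404]
[553.7  13.9] 89 [ 1.2014 -0.5277  0.099 ] [ 1.617  -0.8533 -0.741 ]
[560.4  2
[... 2944 characters left out ...]
5.063e-01  4.000e-04]
(503, 352) [ 0.2908 -0.3882  0.0275]
(366, 160) [ 0.7899 -0.0181  0.0846]
(140, 310) [0.3908 0.57   0.0549]
[{'at': [0.534, 0.1953, -0.0027], 'score': 0.75}, {'at': [0.43, -0.1347, 0.0025], 'score': 0.63}]
[{'at': [0.4426, 0.1704, 0.0038], 'score': 0.93}, {'at': [0.4295, -0.2206, -0.001], 'score': 0.55}]
[{'at': [0.5996, -0.1733, 0.0028], 'score': 0.96}]
[{'at': [0.5908, 0.295, 0.0823], 'score': 0.69}, {'at': [0.637, 0.1325, 0.0797], 'score': 0.6}]
[{'at': [0.5521, -0.2136, 0.004], 'score': 0.72}]
tube_rack [{'at': [0.4033, 0.5701, -0.0047], 'score': 0.75}]
flask [{'at': [0.8022, -0.0274, -0.0037], 'score': 0.66}]
timer [{'at': [0.2861, -0.3905, 0.0039], 'score': 0.75}]
```

View pics/c1.png

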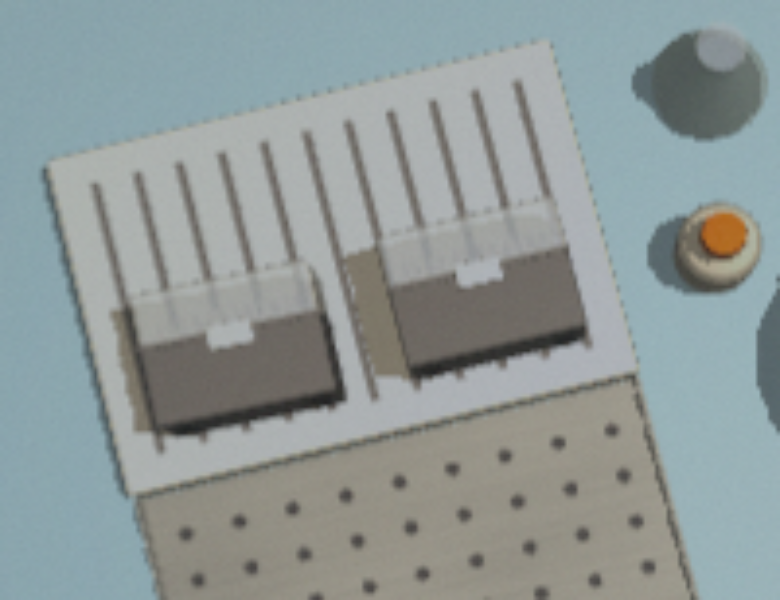

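```bash
cat > boxes.py <<'E'
from h import *
from scipy import ndimage
def boardframe(P):
    z=P[...,2]; x=P[...,0]; y=P[...,1]
    m=(abs(z-0.04)<0.006)&(x>0.3)&(x<0.95)&(y>-0.05)&(y<0.5)
    m=ndimage.binary_opening(m,iterations=2)
    l,n=ndimage.label(m); k=np.argmax(np.bincount(l.ravel())[1:])+1
    return P[l==k][:,:2]
if __name__=="__main__":
    p,d,cp=shot("top"); P=cloud(d,cp)
    c=[(185+a/3.9,140+b/3.75) for a,b in [(130,495),(637,373),(47,163),(550,40)]]
    Q=onplane(c,0.04,cp); print(Q.round(4))
    print("edge len",np.linalg.norm(Q[0]-Q[1]),"depth",np.linalg.norm(Q[0]-Q[2]),np.linalg.norm(Q[1]-Q[3]))
    B=boardframe(P); r=cv2.minAreaRect(B.astype(np.float32)); print("board rect",r)
    z=P[...,2]
    m=(z>0.11)&(z<0.15)&(P[...,0]>0.5)&(P[...,0]<0.75)&(P[...,1]>0.03)&(P[...,1]<0.42)
    l,n=ndimage.label(m)
    for i in range(1,n+1):
        if (l==i).sum()>150:
            q=P[l==i]; print((l==i).sum(),cv2.minAreaRect(q[:,:2].astype(np.float32)),np.median(q[:,2]))
E
python3 boxes.py
```

```text
[[0.494  0.3685 0.04  ]
 [0.5846 0.025  0.04  ]
 [0.7316 0.433  0.04  ]
 [0.825  0.0869 0.04  ]]
edge len 0.3552475031839042 depth 0.24611002902022988 0.24820737300305162
board rect ((0.7126968502998352, 0.30045992136001587), (0.12806597352027893, 0.2504124641418457), 7.890665054321289)
1678 ((0.6372946500778198, 0.13155288994312286), (0.09154193103313446, 0.12089723348617554), 14.589898109436035) 0.1274426513651421
1714 ((0.5937000513076782, 0.2916332483291626), (0.09165562689304352, 0.12187270075082779), 13.362669944763184) 0.12726537783139802
```

```bash
cat >> h.py <<'E'
YAW=np.radians(15.0); E0=np.array([0.5393,0.1967])
bX=np.array([np.cos(YAW),np.sin(YAW)]); bY=np.array([-bX[1],bX[0]])
def bw(x,y,z): return np.r_[E0+bX*x+bY*y,z]
def wb(P): 
    q=np.asarray(P)[...,:2]-E0; return np.stack([q@bX,q@bY],-1)
def tool(a):
    "tool down, jaw direction at world angle a"
    z=np.array([np.cos(a),np.sin(a),0]); y=np.array([0,0,-1.]); return np.c_[np.cross(y,z),y,z]
E
python3 - <<'E'
from h import *
q0=env.sense()["joint_positions"]
for a in (YAW+np.pi/2,YAW-np.pi/2):
    R=tool(a); print("toolx",R[:,0].round(2))
    for by in (-0.088,0.078):
        for bx,z in ((0.158,0.25),(0.158,0.078),(0.05,0.078)):
            q=solver.inverse_kinematics(bw(bx,by,z),R); print(by,bx,z,None if q is None else np.round(q,2))
E
```

```text
toolx [0.97 0.26 0.  ]
-0.088 0.158 0.25 [ 0.22  0.74 -0.84  1.3   0.54  1.34  1.23]
-0.088 0.158 0.078 [ 0.27  0.96 -0.92  1.43  0.8   1.15  1.07]
-0.088 0.05 0.078 [ 0.29  0.74 -0.77  1.73  0.62  0.93  1.1 ]
0.078 0.158 0.25 [ 0.05  0.81 -0.99  1.26  0.66  1.4   0.94]
0.078 0.158 0.078 [-0.02  0.92 -0.79  1.4   0.68  1.1   0.91]
0.078 0.05 0.078 [ 0.04  0.78 -0.82  1.7   0.67  0.97  0.81]
toolx [-0.97 -0.26 -0.  ]
-0.088 0.158 0.25 [ 0.02  0.63 -0.45  1.31  0.27  1.26 -1.75]
-0.088 0.158 0.078 [-0.06  0.77 -0.31  1.45  0.26  0.96 -1.75]
-0.088 0.05 0.078 [ 0.02  0.62 -0.37  1.75  0.29  0.83 -1.8 ]
0.078 0.158 0.25 [-0.04  0.73 -0.78  1.27  0.5   1.33 -2.11]
0.078 0.158 0.078 [-0.18  0.82 -0.49  1.41  0.42  1.01 -2.07]
0.078 0.05 0.078 [-0.13  0.68 -0.55  1.71  0.44  0.88 -2.17]
```

```bash
python3 - <<'E'
from h import *
R=tool(YAW-np.pi/2)
env.reach(bw(0.158,-0.088,0.25),R)
print(env.sense()["t"])
env.movel(bw(0.158,-0.088,0.078),R,rate=0.15)
s=env.sense();print(s["t"],s["wrist_force"],s["ee_pos"],bw(0.158,-0.088,0.078),s["gripper_width"])
shot("side","s1")
env.movel(bw(0.085,-0.088,0.078),R,rate=0.06)
s=env.sense();print(s["t"],s["wrist_force"])
shot("side","s2")
E
```

```text
3.6083
4.9083 [0.96213606 0.6235247  0.24701375] [0.71546547 0.15288638 0.07927381] [0.71469236 0.15259194 0.078     ] 0.09198840522825666
6.325 [3.9147256  0.22365916 4.31509436]
```

View pics/s2.png

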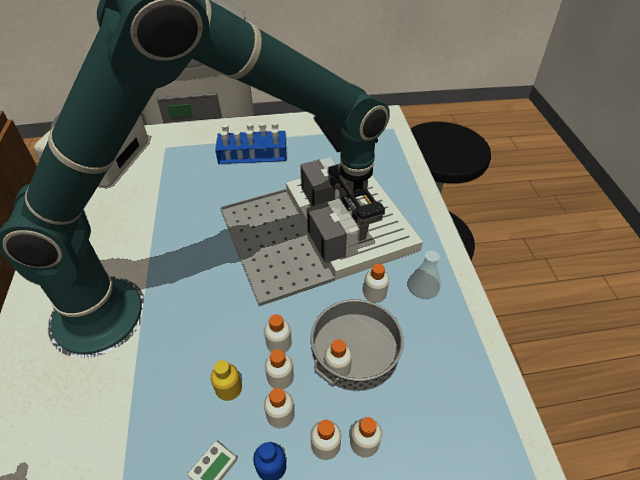

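```bash
python3 - <<'E'
from h import *
R=tool(YAW-np.pi/2)
ims=[]
for i,bx in enumerate(np.arange(0.077,0.044,-0.004)):
    env.movel(bw(bx,-0.088,0.078),R,rate=0.03); env.pause(0.15)
    p,d,cp=shot("side"); P=cloud(d,cp)
    b=wb(P); m=(abs(b[...,1]+0.088)<0.05)&(b[...,0]<bx-0.015)&(b[...,0]>-0.2)&(P[...,2]>0.015)
    zz=P[m][:,2]; f=env.sense()
    print(round(bx,3),"zmax",np.nanmax(zz).round(3),"minbx",np.percentile(b[m][:,0],1).round(3),f["wrist_force"].round(1))
    ims.append(p[140:300,200:440,::-1])
    if np.percentile(b[m][:,0],1)<-0.065: break
cv2.imwrite("pics/s3.png",np.vstack([np.hstack([cv2.resize(x,(390,260)) for x in ims[-2:]])]))
print(f["t"])
E
```

```text
0.077 zmax 0.62 minbx -0.053 [1.  1.4 0.8]
0.073 zmax 0.615 minbx -0.057 [-0.3  0.5 -1. ]
0.069 zmax 0.626 minbx -0.059 [0.7 0.1 0.6]
0.065 zmax 0.628 minbx -0.063 [0.8 1.  1.4]
0.061 zmax 0.627 minbx -0.068 [1.8 1.5 1.7]
8.925
```

View pics/s3.png

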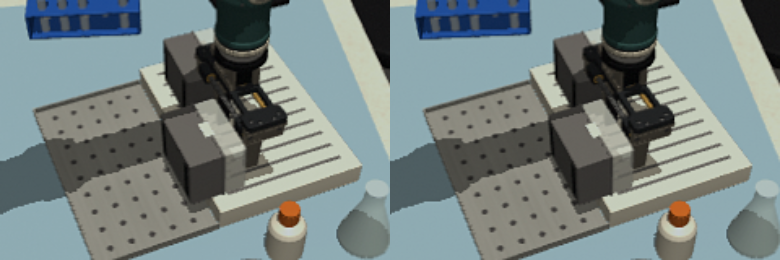

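```bash
cat > step.py <<'E'
from h import *
import sys
by=float(sys.argv[1]); x0=float(sys.argv[2]); x1=float(sys.argv[3]); name=sys.argv[4]
R=tool(YAW-np.pi/2); ims=[]
for bx in np.arange(x0,x1-1e-6,-0.003):
    env.movel(bw(bx,by,0.078),R,rate=0.03); env.pause(0.25)
    p,d,cp=shot("side"); im=p[140:300,200:440,::-1]
    ch=np.abs(im.astype(int)-ims[-1]).mean() if ims else 0
    print(round(bx,3),ch,env.sense()["wrist_force"].round(1)); ims.append(im)
    if ch>6: break
env.pause(0.5); shot("top",name+"t"); p,d,cp=shot("side"); ims.append(p[140:300,200:440,::-1])
cv2.imwrite(f"pics/{name}.png",np.hstack([cv2.resize(x,(390,260)) for x in ims[-2:]])); print(env.sense()["t"])
E
python3 step.py -0.088 0.058 0.049 s4
```

```text
0.058 0 [0.3 0.1 0.6]
0.055 2.844704861111111 [ 0.2  0.1 -0.7]
0.052 2.109453125 [-0.4  0.2  0.3]
0.049 2.136657986111111 [ 0.4 -0.1 -0.4]
11.725
```

View pics/s4.png

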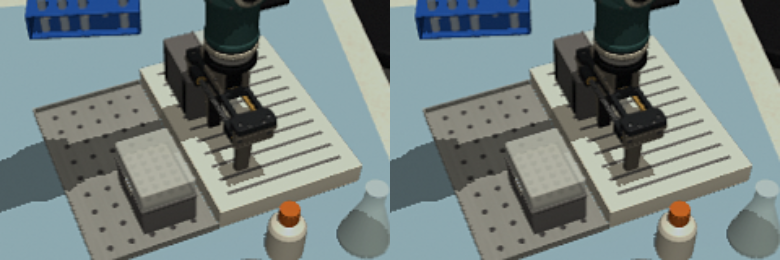

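Box 1 stands lid-up on the tray. Now box 2, re-measured first.

```bash
cat > mb.py <<'E'
from h import *
from scipy import ndimage
def boxm(zlo,zhi,xlo,xhi):
    p,d,cp=shot("top","mb%.0f"%(env.sense()["t"]*10)); P=cloud(d,cp); b=wb(P); z=P[...,2]
    m=(z>zlo)&(z<zhi)&(b[...,0]>xlo)&(b[...,0]<xhi)&(abs(b[...,1])<0.18)
    l,n=ndimage.label(m)
    for i in range(1,n+1):
        if (l==i).sum()>150:
            q=P[l==i]; r=cv2.minAreaRect(q[:,:2].astype(np.float32)); print("box",wb(np.array(r[0])).round(4),np.round(r[1],4),round(r[2],1),np.median(q[:,2]).round(4),np.ptp(np.percentile(q[:,2],[5,95])).round(4))
E
python3 - <<'E'
from h import *
from mb import boxm
R=tool(YAW-np.pi/2)
env.movel(bw(0.158,-0.088,0.20),R,rate=0.3)
env.movel(bw(0.158,-0.088,0.25),R,rate=0.3)
boxm(0.11,0.15,0,0.13); boxm(0.08,0.11,-0.2,0)
E
```

```text
box [0.0774 0.0777] [0.0916 0.1214] 13.3 0.1274 0.0122
box [-0.0673 -0.072 ] [0.0886 0.0851] 15.1 0.0951 0.0121
```

```bash
python3 - <<'E'
from h import *
R=tool(YAW-np.pi/2)
env.movel(bw(0.160,0.078,0.20),R,rate=0.3)
env.movel(bw(0.160,0.078,0.078),R,rate=0.15)
env.movel(bw(0.067,0.078,0.078),R,rate=0.06)
E
python3 step.py 0.078 0.064 0.048 s5
```

```text
0.064 0 [3.  0.9 2.1]
0.061 1.7604513888888889 [3.6 0.9 1.6]
0.058 8.301597222222222 [ 1.  -0.2 -0.3]
18.475
```

View pics/s5.png

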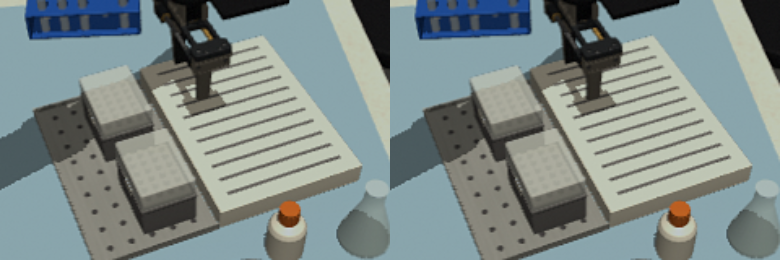

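```bash
python3 - <<'E'
from h import *
from mb import boxm
R=tool(YAW-np.pi/2)
env.movel(bw(0.08,0.078,0.22),R,rate=0.3)
B=np.array([0.5996,-0.1733])
for a in np.radians([71.5,-108.5,-48.5,131.5,11.5,-168.5]):
    q=solver.inverse_kinematics(np.r_[B,0.3],tool(a)); print(np.degrees(a).round(1),tool(a)[:,0].round(2),None if q is None else np.round(q,2))
a=np.radians(-108.5)
env.reach(np.r_[B,0.30],tool(a)); env.pause(0.3)
p,d,cp=shot("wrist","w1"); np.save("pics/w1d.npy",d); print(env.sense()["t"],env.sense()["ee_pos"])
boxm(0.08,0.11,-0.2,0)
p,d,cp=shot("top","t6")
E
```

```text
71.5 [ 0.95 -0.32  0.  ] [ 0.9   0.55 -0.99  1.53  0.47  1.32  1.11]
-108.5 [-0.95  0.32  0.  ] [ 0.49  0.38 -0.36  1.55  0.14  1.23 -1.78]
-48.5 [-0.75 -0.66 -0.  ] [ 0.6   0.41 -0.51  1.55  0.21  1.24 -0.78]
131.5 [0.75 0.66 0.  ] [ 1.04  0.73 -1.32  1.52  0.71  1.44  1.98]
11.5 [ 0.2  -0.98  0.  ] [ 0.75  0.46 -0.73  1.54  0.32  1.27  0.18]
-168.5 [-0.2   0.98  0.  ] [ 0.34  0.36 -0.15  1.56  0.06  1.22 -2.76]
21.175 [ 0.59974735 -0.17280551  0.29992917]
box [-0.0674 -0.0892] [0.0883 0.1197] 15.0 0.0956 0.0124
box [-0.0742  0.0762] [0.0884 0.1213] 15.1 0.0954 0.0117
```

View pics/w1.png

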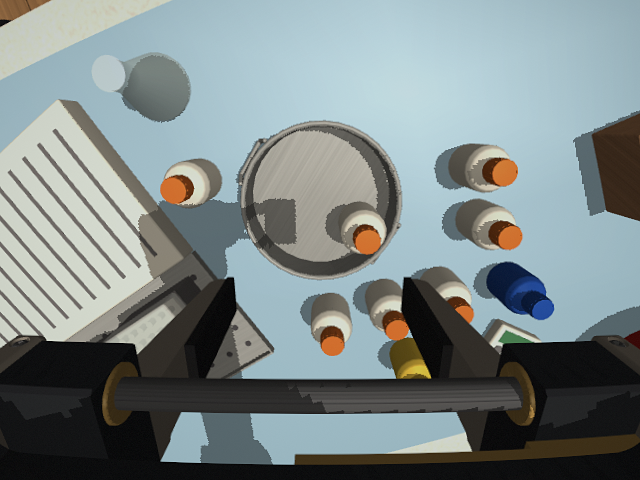

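View pics/t6.png

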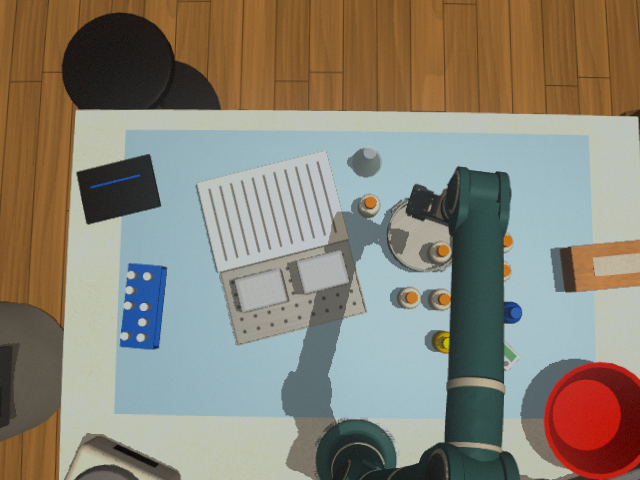

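```bash
cat >> h.py <<'E'
from scipy import ndimage, optimize
def captops(p,d,cp,zlo=0.085,zhi=0.115):
    P=cloud(d,cp); hsv=cv2.cvtColor(p,cv2.COLOR_RGB2HSV)
    m=(cv2.inRange(hsv,(5,150,90),(18,255,255))>0)&(P[...,2]>zlo)&(P[...,2]<zhi)
    l,n=ndimage.label(m); out=[]
    for i in range(1,n+1):
        if (l==i).sum()<25: continue
        V=hsv[...,2][l==i]; q=P[l==i]
        t=V>0.8*np.percentile(V,90)          # bright = top face
        v,u=np.nonzero(l==i)
        c,r=cv2.minEnclosingCircle(np.c_[u,v][t].astype(np.float32))
        o=onplane([[u[t].mean(),v[t].mean()]],0.099,cp)[0]
        out.append((np.r_[u[t].mean(),v[t].mean()].round(1),(l==i).sum(),o[:2].round(4),np.median(q[t][:,2]).round(4)))
    return out
def basketfit(d,cp,c0=(0.5996,-0.1733)):
    P=cloud(d,cp).reshape(-1,3); r=np.hypot(*(P[:,:2]-c0).T)
    q=P[(P[:,2]>0.05)&(P[:,2]<0.062)&(r>0.085)&(r<0.107)]
    f=optimize.least_squares(lambda v:np.hypot(q[:,0]-v[0],q[:,1]-v[1])-v[2],[*c0,0.096],loss="soft_l1",f_scale=0.002)
    return f.x,len(q)
E
python3 - <<'E'
from h import *
for cam in ("wrist","top"):
    p,d,cp=shot(cam)
    print(cam)
    for c in captops(p,d,cp): print(*c)
    print(basketfit(d,cp))
E
```

```text
wrist
[504.1 172.4] 549 [ 0.579  -0.3812] 0.0991
[172.3 190.3] 644 [ 0.6759 -0.0295] 0.0991
[509.4 237.3] 453 [ 0.5029 -0.3748] 0.099
[367.1 241.7] 544 [ 0.5505 -0.2161] 0.1032
[465.3 312.1] 204 [ 0.4237 -0.3066] 0.0992
[396.4 329.6] 404 [ 0.4279 -0.219 ] 0.0991
[331.9 345.7] 419 [ 0.4315 -0.1355] 0.0992
(array([ 0.60009445, -0.17655451,  0.0960475 ]), 2832)
top
[370.3 201.7] 99 [ 0.6769 -0.0284] 0.0986
[507.3 240.5] 75 [ 0.5805 -0.3826] 0.0989
[443.2 250.1] 103 [ 0.5538 -0.2162] 0.1033
[506.2 270.2] 55 [ 0.5039 -0.3784] 0.0979
[411.8 297.2] 100 [ 0.4328 -0.1351] 0.0985
[444.5 299. ] 108 [ 0.4289 -0.2186] 0.0983
(array([ 0.60088304, -0.17498044,  0.09548974]), 284)
```

```bash
cat > pick.py <<'E'
from h import *
def pick(xy,a):
    R=tool(a)
    env.reach(np.r_[xy,0.21],R)
    env.movel(np.r_[xy,0.078],R,rate=0.2)
    effector.grasp(25)
    s=env.sense(); print("grasp w",s["gripper_width"].round(4),s["ee_pos"].round(4),s["t"])
    env.movel(np.r_[xy,0.215],R,rate=0.3)
    s=env.sense(); print("lift w",s["gripper_width"].round(4),s["wrist_force"].round(1))
def place(xy,a,release=True):
    R=tool(a)
    env.reach(np.r_[xy,0.215],R)
    env.movel(np.r_[xy,0.095],R,rate=0.2)
    s=env.sense(); print("pre",s["wrist_force"].round(1))
    env.movel(np.r_[xy,0.083],R,rate=0.04); env.pause(0.1)
    s=env.sense(); print("down",s["wrist_force"].round(1),s["ee_pos"].round(4),s["t"])
    if release:
        effector.release(); env.movel(np.r_[xy,0.13],R,rate=0.15)
E
python3 - <<'E'
from pick import *
p,d,cp=shot("wrist")
t=[c for c in captops(p,d,cp) if abs(c[2][0]-0.5505)<0.01 and abs(c[2][1]+0.216)<0.01][0]
pk=onplane([t[0]],0.103,cp)[0][:2]; B,_=basketfit(d,cp); B=B[:2]
v=pk-B; print(pk,B,np.hypot(*v),np.degrees(np.arctan2(v[1],v[0])))
ph=np.arctan2(v[1],v[0]); np.save("geo.npy",np.r_[B,ph])
a=ph+np.radians(30)
pick([0.4315,-0.1355],a)
place(B,a)
env.reach(np.r_[B,0.30],tool(a)); env.pause(0.2)
p,d,cp=shot("wrist","w2")
for c in captops(p,d,cp): print(*c,onplane([c[0]],0.103,cp)[0][:2])
print(basketfit(d,cp),env.sense()["t"])
E
```

```text
[ 0.55184981 -0.21592267] [ 0.60008568 -0.17656147] 0.06225755827354161 -140.78503545324853Traceback (most recent call last):
  File "<stdin>", line 8, in <module>
  File "pick.py", line 7, in pick
    s=env.sense(); print("grasp w",s["gripper_width"].round(4),s["ee_pos"].round(4),s["t"])
                                   ^^^^^^^^^^^^^^^^^^^^^^^^
AttributeError: 'float' object has no attribute 'round'
```

Just a print bug, with the bottle gripped; continue from there.

```bash
sed -i 's/s\["gripper_width"\].round(4)/round(s["gripper_width"],4)/g' pick.py; python3 - <<'E'
from pick import *
g=np.load("geo.npy"); B=g[:2]; a=g[2]+np.radians(30)
s=env.sense(); print(s["gripper_width"],s["ee_pos"],s["t"])
env.movel([0.4315,-0.1355,0.215],rate=0.3)
s=env.sense(); print("lift w",s["gripper_width"],s["wrist_force"])
place(B,a)
env.reach(np.r_[B,0.30],tool(a)); env.pause(0.2)
p,d,cp=shot("wrist","w2")
for c in captops(p,d,cp): print(*c,onplane([c[0]],0.103,cp)[0][:2])
print(basketfit(d,cp),env.sense()["t"])
E
```

```text
0.029301571240762034 [ 0.43149983 -0.13540968  0.07797595] 24.0
lift w 0.029061421157432023 [-0.94160859  0.31108434 -2.22489284]
pre [ 0.7  0.3 -1.9]
down [-0.6  0.4 -1. ] [ 0.6002 -0.1766  0.0831] 26.6333
[501.7 164.9] 571 [ 0.5792 -0.3814] 0.0991 [ 0.58020393 -0.37948459]
[168.4 196.6] 641 [ 0.6759 -0.0296] 0.0991 [ 0.67592879 -0.03154893]
[320.7 211.5] 581 [ 0.6001 -0.1803] 0.1032 [ 0.60093362 -0.18061492]
[509.9 230.4] 464 [ 0.5029 -0.375 ] 0.0991 [ 0.50476423 -0.37318634]
[365.8 240.6] 548 [ 0.5504 -0.2162] 0.1033 [ 0.55172065 -0.21608056]
[466.  309.2] 308 [ 0.4223 -0.3038] 0.0992 [ 0.42508972 -0.30270866]
[398.2 328.1] 364 [ 0.4276 -0.2179] 0.0991 [ 0.43024509 -0.2178161 ]
(array([ 0.60011413, -0.17669073,  0.09607735]), 2852) 29.0833
```

View pics/w2.png

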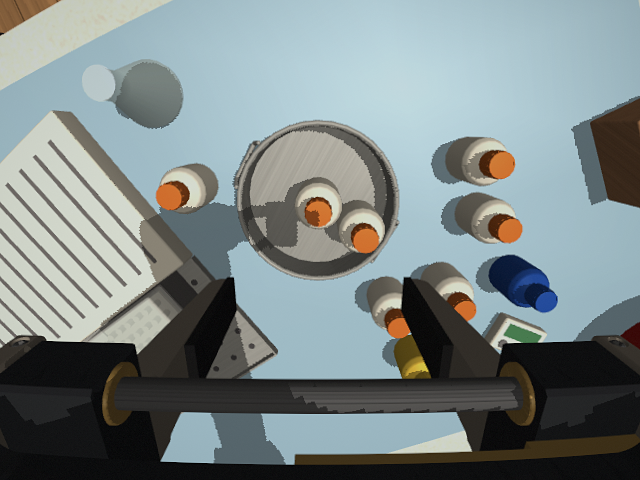

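```bash
cat >> h.py <<'E'
def captops2(p,d,cp,tol=0.004):
    P=cloud(d,cp); hsv=cv2.cvtColor(p,cv2.COLOR_RGB2HSV)
    m=(cv2.inRange(hsv,(3,120,40),(20,255,255))>0)&(P[...,2]>0.085)&(P[...,2]<0.115)
    l,n=ndimage.label(m); out=[]
    for i in range(1,n+1):
        if (l==i).sum()<25: continue
        z=P[...,2][l==i]; z0=np.median(z[z>np.percentile(z,40)])
        zt=0.103 if z0>0.101 else 0.099
        v,u=np.nonzero((l==i)&(P[...,2]>z0-tol))
        # circle fit from the boundary extents, on the plane
        W=onplane(np.c_[u,v],zt,cp)[:,:2]; 
        c,r=cv2.minEnclosingCircle((W*1000).astype(np.float32))
        out.append((W.mean(0).round(4),(np.array(c)/1000).round(4),round(r,1),zt,len(u)))
    return out
E
python3 - <<'E'
from h import *
p,d,cp=shot("wrist")
for c in captops2(p,d,cp): print(*c)
print("top"); p2,d2,c2=shot("top")
for c in captops2(p2,d2,c2): print(*c)
cv2.imwrite("pics/w3.png",cv2.resize(p[110:290,230:410,::-1],(600,600),interpolation=cv2.INTER_NEAREST))
E
```

```text
[ 0.5796 -0.3803] [ 0.5798 -0.3801] 15.7 0.099 585
[ 0.6758 -0.0306] [ 0.6759 -0.0306] 15.5 0.099 560
[ 0.6002 -0.1771] [ 0.6004 -0.1772] 15.0 0.103 551
[ 0.5037 -0.374 ] [ 0.5039 -0.3739] 15.4 0.099 496
[ 0.5524 -0.2159] [ 0.5525 -0.2157] 15.5 0.103 531
[ 0.4232 -0.3033] [ 0.4222 -0.3007] 16.0 0.099 327
[ 0.429  -0.2177] [ 0.4292 -0.2187] 16.3 0.099 378
top
[ 0.6755 -0.0277] [ 0.6755 -0.0278] 14.7 0.099 83
[ 0.6009 -0.1761] [ 0.6008 -0.1764] 14.4 0.103 79
[ 0.5811 -0.3851] [ 0.5802 -0.3827] 12.1 0.099 37
[ 0.5532 -0.215 ] [ 0.5526 -0.214 ] 15.0 0.103 70
[ 0.5035 -0.3818] [ 0.5041 -0.3792] 10.2 0.103 19
[ 0.429  -0.2186] [ 0.4301 -0.2184] 14.4 0.099 78
```

View pics/w3.png

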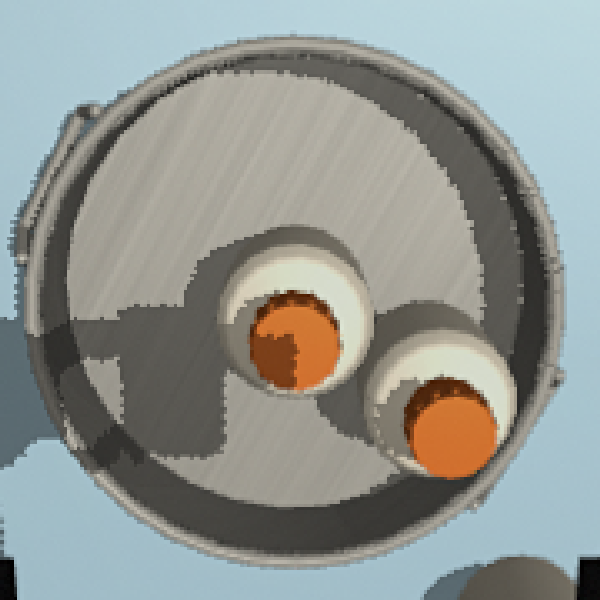

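```bash
cat > one.py <<'E'
from pick import *
import sys
B=np.array([0.6000,-0.1762]); ph=np.radians(-140.7); A=ph+np.radians(90); V=np.r_[B,0.30]
def look(name=None):
    env.reach(V,tool(A)); env.pause(0.2); p,d,cp=shot("wrist",name); c=captops2(p,d,cp); return c
def one(near,k,name):
    c=look(); near=np.array(near)
    D=[np.hypot(*(x[1]-near)) for x in c]; i=int(np.argmin(D))
    print("cap",c[i],"off",round(D[i],4))
    if D[i]>0.01: print("MOVED?",c); return False
    if c[i][2]>17 or c[i][2]<13: print("bad fit"); return False
    pick(c[i][1],A)
    s=env.sense()
    if s["gripper_width"]<0.025: print("MISSED"); return False
    t=B+0.062*np.array([np.cos(ph+k*np.pi/3),np.sin(ph+k*np.pi/3)])
    place(t,A); print("target",t.round(4))
    for x in look(name): print(*x)
    print(env.sense()["t"]); return True
E
python3 - <<'E'
from one import *
one([0.4292,-0.2187],1,"w4")
E
```

```text
cap (array([ 0.4289, -0.218 ]), array([ 0.4292, -0.2187]), 16.1, 0.099, 394) off 0.0
grasp w 0.0296 [ 0.4291 -0.2186  0.0779] 32.9417
lift w 0.0293 [-1.1  0.9 -1.5]
pre [ 0.5 -0.2 -0.9]
down [ 0.7 -0.8 -1.7] [ 0.6102 -0.2374  0.0831] 35.6083
target [ 0.61   -0.2374]
[ 0.6757 -0.03  ] [ 0.6756 -0.0306] 15.3 0.099 748
[ 0.6001 -0.1765] [ 0.6001 -0.1765] 15.2 0.103 562
[ 0.6087 -0.2378] [ 0.6085 -0.2378] 15.5 0.103 529
[ 0.5524 -0.2154] [ 0.5523 -0.2154] 15.3 0.103 496
[ 0.5033 -0.3734] [ 0.5034 -0.3728] 16.1 0.099 361
[ 0.4243 -0.2983] [ 0.4224 -0.2995] 15.1 0.099 272
38.0833
```

View pics/w4.png

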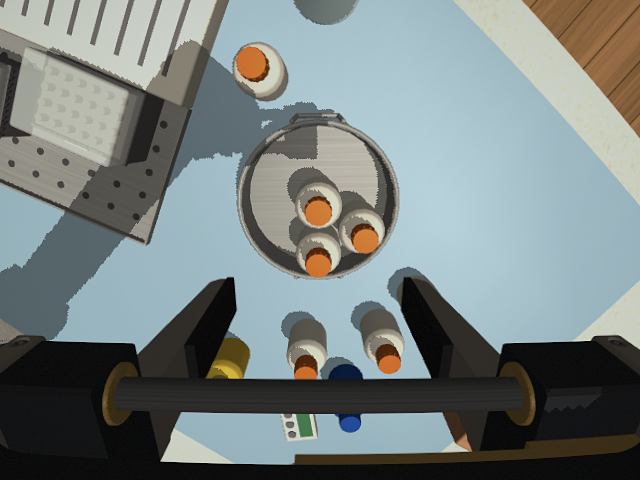

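```bash
cat > one.py <<'E'
from pick import *
B=np.array([0.6000,-0.1762]); ph=np.radians(-140.7); A=ph+np.radians(90); A2=ph+np.radians(30)
def look(name=None,xy=B,a=A2):
    env.reach(np.r_[xy,0.30],tool(a)); env.pause(0.2); p,d,cp=shot("wrist",name); return captops2(p,d,cp)
def one(near,k,name):
    near=np.array(near); c=look(None,near-0.03*tool(A)[:2,0],A)
    D=[np.hypot(*(x[1]-near)) for x in c]; i=int(np.argmin(D))
    print("cap",c[i],"off",round(D[i],4))
    if D[i]>0.01: print("MOVED?",c); return False
    if c[i][2]>17 or c[i][2]<13: print("bad fit"); return False
    pick(c[i][1],A)
    s=env.sense()
    if s["gripper_width"]<0.025: print("MISSED"); return False
    t=B+0.062*np.array([np.cos(ph+k*np.pi/3),np.sin(ph+k*np.pi/3)])
    place(t,A); print("target",t.round(4))
    for x in look(name): print(*x)
    print(env.sense()["t"]); return True
E
python3 - <<'E'
from one import *
one([0.4224,-0.3005],2,"w5")
E
```

```text
cap (array([ 0.4209, -0.3012]), array([ 0.4211, -0.301 ]), 15.0, 0.099, 493) off 0.0014
grasp w 0.0289 [ 0.421  -0.3008  0.0779] 41.35
lift w 0.0299 [-0.4  0.9 -2.9]
pre [-0.4  0.1 -1.5]
down [ 1.1  0.3 -2.2] [ 0.6582 -0.1981  0.0832] 44.2667
target [ 0.658  -0.1981]
[ 0.6578 -0.1992] [ 0.6577 -0.1991] 15.1 0.103 632
[ 0.5795 -0.3802] [ 0.5798 -0.3798] 15.7 0.099 589
[ 0.6091 -0.2383] [ 0.6093 -0.2383] 15.3 0.103 588
[ 0.6759 -0.0304] [ 0.6765 -0.0306] 15.6 0.099 552
[ 0.6002 -0.1771] [ 0.6004 -0.1763] 15.3 0.103 550
[ 0.5039 -0.374 ] [ 0.504 -0.374] 15.6 0.099 496
[ 0.5523 -0.2159] [ 0.5521 -0.2155] 15.1 0.103 521
46.8417
```

View pics/w5.png

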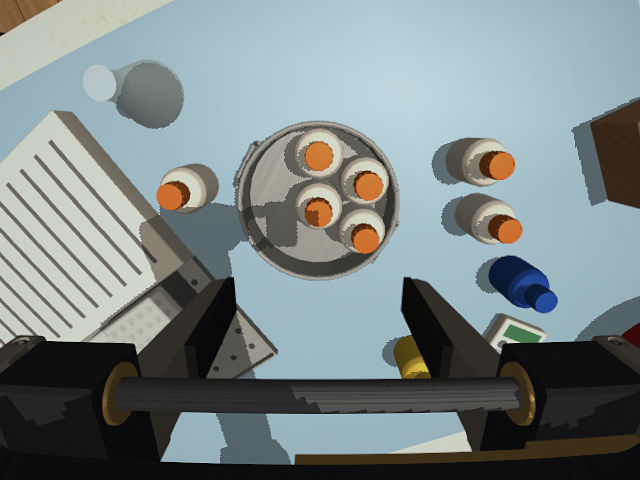

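All six caps in or near the basket are where intended; three loose bottles are left, with (170,196), (498,165) and (508,230) in the wrist view.

```bash
python3 - <<'E'
from one import *
one([0.5798,-0.3800],3,"w6") and one([0.504,-0.374],4,"w7")
E
```

```text
cap (array([ 0.5796, -0.3811]), array([ 0.5797, -0.3809]), 15.1, 0.099, 498) off 0.0009
grasp w 0.0294 [ 0.5796 -0.3808  0.0779] 50.4667
lift w 0.0292 [-0.7  0.1 -2.3]
pre [ 0.5 -0.3 -0.9]
down [ 0.4 -0.6 -1.2] [ 0.6481 -0.1369  0.0832] 53.3667
target [ 0.648  -0.1369]
[ 0.6578 -0.1993] [ 0.6578 -0.199 ] 15.1 0.103 631
[ 0.6481 -0.1385] [ 0.6478 -0.1388] 15.2 0.103 602
[ 0.609  -0.2383] [ 0.6092 -0.2384] 14.9 0.103 587
[ 0.6758 -0.0304] [ 0.6759 -0.0306] 15.3 0.099 544
[ 0.6002 -0.1769] [ 0.6    -0.1767] 14.8 0.103 545
[ 0.5038 -0.3739] [ 0.5035 -0.3734] 15.7 0.099 498
[ 0.5524 -0.216 ] [ 0.5524 -0.2162] 15.3 0.103 525
55.875
cap (array([ 0.5032, -0.3747]), array([ 0.5034, -0.3744]), 15.1, 0.099, 498) off 0.0007
grasp w 0.029 [ 0.5033 -0.3742  0.0779] 59.5583
lift w 0.0295 [ 0.1  0.6 -2.7]
pre [ 0.4  0.1 -1.1]
down [ 0.3  0.9 -1.4] [ 0.5901 -0.1149  0.0832] 62.525
target [ 0.59  -0.115]
[ 0.6579 -0.1992] [ 0.6578 -0.1993] 14.8 0.103 633
[ 0.6481 -0.1385] [ 0.6484 -0.1387] 15.4 0.103 608
[ 0.609  -0.2383] [ 0.609  -0.2384] 15.1 0.103 594
[ 0.6758 -0.0305] [ 0.6757 -0.0305] 15.3 0.099 553
[ 0.6003 -0.1771] [ 0.6004 -0.1773] 15.3 0.103 551
[ 0.59   -0.1168] [ 0.5901 -0.1171] 15.6 0.103 532
[ 0.5523 -0.216 ] [ 0.5526 -0.2156] 15.4 0.103 522
65.0167
```

```bash
ls pics | grep w7
```

```text
w7.png
```

```bash
python3 - <<'E'
from one import *
one([0.6757,-0.0305],5,"w8")
E
```

```text
cap (array([ 0.6761, -0.0285]), array([ 0.6763, -0.0284]), 15.3, 0.099, 507) off 0.0022
grasp w 0.0293 [ 0.6762 -0.0283  0.0779] 68.3
lift w 0.0289 [ 0.6 -0.4 -2.2]
pre [ 0.1  0.4 -2.1]
down [ 0.7 -0.6 -1.4] [ 0.5421 -0.1544  0.0832] 70.975
target [ 0.542  -0.1543]
[ 0.6578 -0.1993] [ 0.6577 -0.1992] 15.0 0.103 627
[ 0.648  -0.1385] [ 0.648  -0.1385] 15.0 0.103 608
[ 0.6089 -0.2383] [ 0.609  -0.2381] 14.9 0.103 587
[ 0.6002 -0.177 ] [ 0.6003 -0.1772] 15.3 0.103 554
[ 0.5522 -0.2159] [ 0.5524 -0.2154] 15.4 0.103 526
[ 0.5901 -0.1168] [ 0.5902 -0.1169] 15.6 0.103 529
[ 0.5423 -0.1557] [ 0.5426 -0.1555] 15.3 0.103 488
73.5333
```

View pics/w8.png

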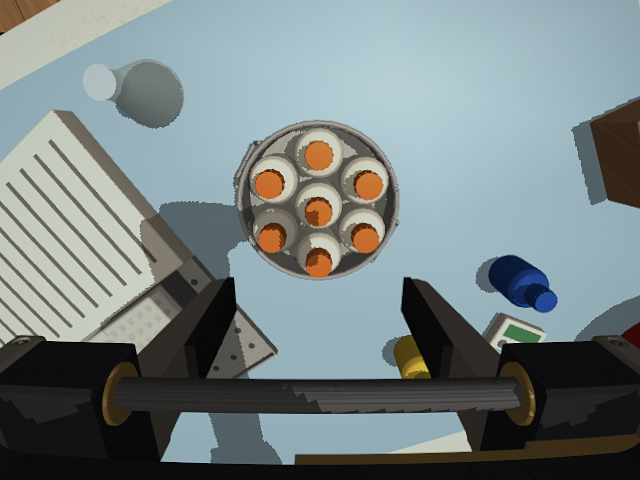

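```bash
python3 - <<'E'
from h import *
from mb import boxm
env.goto_joints([1.081,0.468,-0.012,1.603,0.006,1.071,-0.056]); env.pause(0.3)
boxm(0.08,0.11,-0.2,0)
p,d,cp=shot("top","tf"); shot("side","sf")
for c in captops2(p,d,cp): print(*c)
for n in ("tube_rack","flask","timer"): print(n,tip_of("top",n)[:1])
print(env.sense()["t"])
E
```

```text
box [-0.0431 -0.0849] [0.0861 0.1197] 15.1 0.0956 0.0119
box [-0.074   0.0762] [0.0888 0.1211] 14.9 0.0952 0.012
[ 0.6584 -0.1986] [ 0.6581 -0.1975] 14.6 0.103 77
[ 0.6477 -0.1375] [ 0.6482 -0.1368] 14.6 0.103 78
[ 0.6095 -0.2381] [ 0.6093 -0.2371] 14.9 0.103 81
[ 0.6006 -0.1762] [ 0.6003 -0.1757] 14.7 0.103 76
[ 0.5913 -0.1147] [ 0.5909 -0.116 ] 14.2 0.103 74
[ 0.5546 -0.2147] [ 0.5532 -0.2139] 14.9 0.103 77
[ 0.5435 -0.1551] [ 0.5439 -0.1545] 14.6 0.103 78
tube_rack [{'at': [0.4028, 0.5701, -0.006], 'score': 0.75}]
flask [{'at': [0.8027, -0.0262, -0.0045], 'score': 0.56}]
timer [{'at': [0.2833, -0.3899, 0.0002], 'score': 0.96}]
76.0417
```

View pics/tf.png

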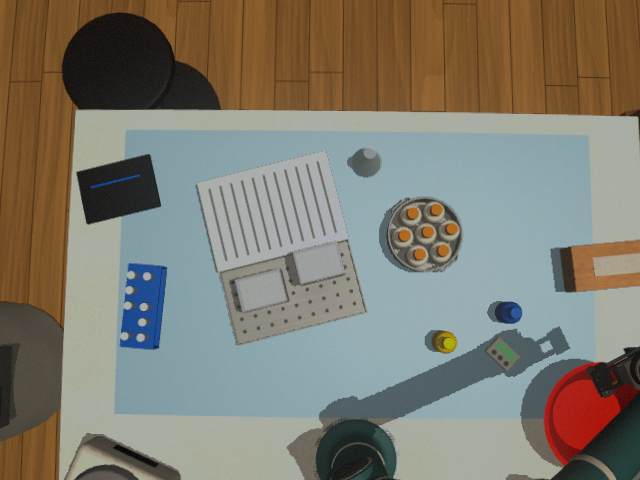

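View pics/sf.png

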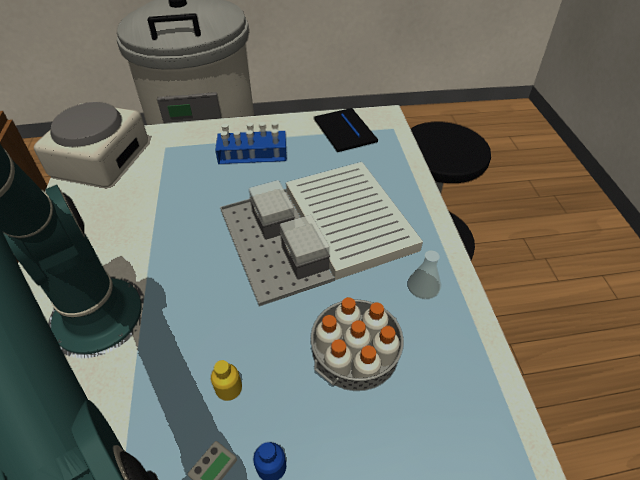

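```bash
python3 - <<'E'
from h import *
for cam in ("top","side"):
    p,d,cp=shot(cam); P=cloud(d,cp); b=wb(P)
    for n,c in (("1",(-0.0431,-0.0849)),("2",(-0.074,0.0762))):
        m=(abs(b[...,0]-c[0])<0.035)&(abs(b[...,1]-c[1])<0.05)&(P[...,2]>0.08)&(P[...,2]<0.11)
        X=np.c_[b[m]-c,np.ones(m.sum())]; s=np.linalg.lstsq(X,P[m][:,2],rcond=None)[0]
        print(cam,n,m.sum(),"slope deg",np.degrees(s[:2]).round(2),"z",s[2].round(4))
        m=(abs(b[...,0]-c[0])<0.06)&(abs(b[...,1]-c[1])<0.07)&(P[...,2]>0.02)&(P[...,2]<0.11)
        print("  max bx",np.percentile(b[m][:,0],[1,99]).round(4))
    if cam=="side": cv2.imwrite("pics/sz.png",cv2.resize(p[170:290,210:350,::-1],(700,600)))
E
```

```text
top 1 1062 slope deg [-0.1  -0.34] z 0.0956
  max bx [-0.0859  0.016 ]
top 2 1074 slope deg [ 0.52 -0.29] z 0.0955
  max bx [-0.1184 -0.0312]
side 1 842 slope deg [ 0.16 -0.07] z 0.0954
  max bx [-0.091   0.0135]
side 2 675 slope deg [-0.38  0.36] z 0.0956
  max bx [-0.1238 -0.0369]
```

View pics/sz.png

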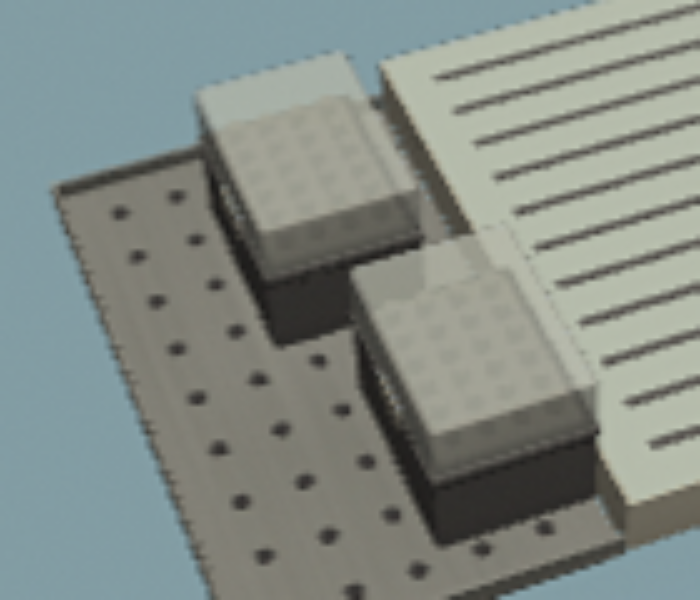

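```bash
python3 -c "
from station import *
from station import workorder,env
print(workorder.finish_job(),env.sense()['t'])"
```

```text
the job is handed in; nothing more can be done
the job is handed in; nothing more can be done
```

The autoclave load is made up and handed in, at about 76 s of the 210 s allowed. No verdict was reported.

- **Tip boxes:** I pushed both over the board's near edge with the open fingers, without lifting them. Both stand lid up on the tray. Their lid tops measure 95.5 mm above the bench, where 96 mm is expected, and any tilt is under about 0.5°.
- **Box moved on its own:** between my checks, the right-hand box shifted about 24 mm towards the board while the arm was elsewhere. It now stands flat against the board's edge, inside the tray. I left it there because it still meets the task.
- **Bottles:** all six loose bottles were there. I placed them in the basket with the one already inside: one in the middle and six round it. All seven stand upright with cap tops at about 103 mm, and neighbours are at least about 60 mm apart centre to centre, against 58 mm bottle diameter.
- **Bystanders:** the tube rack, flask and timer read within about 3 mm of where they started, which is within the detector's error. I did not touch the blue and yellow look-alikes.

My first cap-centre reading was off by about 4 mm because of a shadow. I replaced it with a depth-based one, and its wrist and top camera readings agree to about 2 mm.

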